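Load the board-programming rack and lock its contact bar

ROBOT

A 6-joint arm with a two-finger parallel gripper is mounted at the origin on the work surface. World frame = base frame: x ahead of the robot, y to its left, z up, the work surface at z = 0. Lengths are in mm, angles in rad, forces in N, time in s.
With the tool pointing down it reaches from about 400 to 925 mm from the base axis. Payload 12.5 kg.
Tool frame: the origin (TCP) lies midway between the tips of the shut fingers; the grasp point (between the pads) lies 19 mm behind it; z points along the fingers, y is the line along which they close (so a half turn about z gives the same grasp; the last joint's range is limited). The gripper opens to 95 mm and grips with 3 to 60 N. Pads are 20 mm wide; open, the fingers measure 119 mm over their backs; the gripper's body (75 mm by 180 mm) begins 59 mm behind the grasp point.
Start: joints at [-1.278, 0.491, 1.559, -0, 1.092, -0.106], TCP at [242.719, -575.964, 214.661] pointing down, gripper open.
Joint ranges: [-3.1, 3.1], [-0.84, 2.19], [0.05, 2.79], [-1.13, 4.28], [0.06, 2.93], [-2.69, 2.69]. Speed limits (rad/s): [2.22, 2.22, 2.79, 3.14, 3.14, 3.14].

INTERFACE

Orientations are given as [roll, pitch, yaw] about the fixed x, y, z axes, in that order (R = Rz(yaw) Ry(pitch) Rx(roll)).
In Python, from cell import state, read_camera, camera_info, env gives the robot as it stands.
- The arm moves only by the tool move_arm, never from a script. Its argument "commands" is a list of rows, each a list of 3 entries, a list of its own where there are three numbers: the shift along the world's x, y, z in cm, then the turn, a rotation vector about the world's x, y, z in degrees, then the opening, from 0 (shut) to 1 (fully open). A call has 1 to 10 rows; each row shifts and turns the commanded pose from where the row before left it; what a row does not reach is not made up. A row lasts 1/10 s, in which the tool goes at most 50 mm and 8.59 degrees, less where a joint would pass 70% of its speed; a pose out of reach is approached as far as the arm can. A call with a gripper value outside its range is refused whole. The fingers move at their own pace and stop on an object; the grip force is fixed at half the most. Time passes only in rows, so rows that do not move let the fingers close. It gives the time, the measured TCP pose, the force, the opening and the grip force at its end, in the units of the state.
- state(): the state, without advancing time (a new reading comes with each control period).
- read_camera(name): name is "side" or "top"; returns the picture (480x640x3 uint8, blue, green, red); there is no depth.
- camera_info(name): a dict with "K" (3x3 intrinsics, pixels), "cam_to_world" (4x4, takes a point from camera to world coordinates). Camera axes: x right, y down, z forward; pixel columns grow to the right and rows downward; lengths in mm; the calibration is good to about 2 mm. A picture is of the moment at which its call begins. camera_info takes no time and is no camera call.
- env.job_done(): hands the job in; it is judged then, once.
The state is a dict: "t": time; "joints": joint angles; "qvel": joint speeds; "tau": joint torques, N m; "eef_pos": TCP position; "tcp_rot": TCP orientation; "ft_force": force on the tool from outside, world axes, zero at the start; "moment": the same for the moment, N m; "opening": opening from 0.0 (shut) to 1.0 (fully open); "grip_force": force on a finger pad.
Only numpy, scipy, OpenCV 4.12 (cv2) and the standard library are available. Lean on these libraries where they do the work, as an engineer would, in place of code of your own. Each camera call takes 0.05 s, during which the arm holds its last target. There are 200 camera calls.

TASK

Put every board cassette standing on the mat into the rack slot whose latch has its colour: press the slot's coloured pedal down so that the latch tips open and stays open, lower the cassette in and push it fully home until the latch snaps shut over it (leave the latch of an unused slot shut). Only once all of them are latched, turn the orange clamp knob to free the green contact bar, slide the bar by its black handle all the way towards the cassettes, and turn the knob fully back to lock the bar there. Do not disturb the screwdriver, the mug or the spool.

Things in the scene. Friction and masses are not known exactly. Their poses are not given: they have to be found in the camera images.
- rack: fixed rack on a 12 mm base; three slots along its y, pitch 66 mm (red y -66, blue 0, yellow +66), latches at the far (+x) end, green bar at the near end, knob at the left near corner. Origin on the table under the blue slot's middle; x away from the robot along the slots, z up. Dividers (top z 38) and far posts (top z 58) leave a cassette 4 mm play each side and end
- cassette_red: loose red board cassette, 0.15 kg: body 80 (x) x 30 (y) x 44 (z) mm, green circuit board on both sides; centred on top a black grip rib 44 (x) x 14 (y) x 22 (z) mm (overall height 66). Origin: centre of the underside, z up. Symmetric, either end first. Take it by the rib from above, fingers closing along its y. May be absent
- slot_red (a point): middle of the floor of the red slot, 22 mm above the table; axes as the rack's. A cassette is home when its origin is here, its x along the rack's x (either way)
- pedal_red (a point): on top of the red latch's pedal (44 mm along rack x, 28 wide), 48 mm above the table when shut, 88 mm from the slot's middle along rack +x; moves with the latch. Pressed straight down at the shut place by closed fingertips (19 mm wide along rack x) it gives way about 11 mm, at 2 to 5 N, to the open stop
- latch_red (a joint): rocking latch, rad: 0 shut, 0.45 open. Over-centre spring: above 0.23 it stays open, below it snaps shut. Pivot 50 mm from the slot's middle along rack +x, 18 mm up. Shut, its hook overhangs a cassette's end by 6 mm, 73 mm above the table; open, its toe stands 12 mm above the slot floor, and a cassette pushed down on it (3 to 6 N) tips the latch shut over its own top
- cassette_blue: loose blue board cassette, 0.15 kg: body 80 (x) x 30 (y) x 44 (z) mm, green circuit board on both sides; centred on top a black grip rib 44 (x) x 14 (y) x 22 (z) mm (overall height 66). Origin: centre of the underside, z up. Symmetric, either end first. Take it by the rib from above, fingers closing along its y. May be absent
- slot_blue (a point): middle of the floor of the blue slot, 22 mm above the table; axes as the rack's. A cassette is home when its origin is here, its x along the rack's x (either way)
- pedal_blue (a point): on top of the blue latch's pedal (44 mm along rack x, 28 wide), 48 mm above the table when shut, 88 mm from the slot's middle along rack +x; moves with the latch. Pressed straight down at the shut place by closed fingertips (19 mm wide along rack x) it gives way about 11 mm, at 2 to 5 N, to the open stop
- latch_blue (a joint): rocking latch, rad: 0 shut, 0.45 open. Over-centre spring: above 0.23 it stays open, below it snaps shut. Pivot 50 mm from the slot's middle along rack +x, 18 mm up. Shut, its hook overhangs a cassette's end by 6 mm, 73 mm above the table; open, its toe stands 12 mm above the slot floor, and a cassette pushed down on it (3 to 6 N) tips the latch shut over its own top
- cassette_yellow: loose yellow board cassette, 0.15 kg: body 80 (x) x 30 (y) x 44 (z) mm, green circuit board on both sides; centred on top a black grip rib 44 (x) x 14 (y) x 22 (z) mm (overall height 66). Origin: centre of the underside, z up. Symmetric, either end first. Take it by the rib from above, fingers closing along its y. May be absent
- slot_yellow (a point): middle of the floor of the yellow slot, 22 mm above the table; axes as the rack's. A cassette is home when its origin is here, its x along the rack's x (either way)
- pedal_yellow (a point): on top of the yellow latch's pedal (44 mm along rack x, 28 wide), 48 mm above the table when shut, 88 mm from the slot's middle along rack +x; moves with the latch. Pressed straight down at the shut place by closed fingertips (19 mm wide along rack x) it gives way about 11 mm, at 2 to 5 N, to the open stop
- latch_yellow (a joint): rocking latch, rad: 0 shut, 0.45 open. Over-centre spring: above 0.23 it stays open, below it snaps shut. Pivot 50 mm from the slot's middle along rack +x, 18 mm up. Shut, its hook overhangs a cassette's end by 6 mm, 73 mm above the table; open, its toe stands 12 mm above the slot floor, and a cassette pushed down on it (3 to 6 N) tips the latch shut over its own top
- bar (a joint): green contact bar (58 x 216 mm, top 81 mm above the table), m: 0 parked, grows along rack +x to 0.045, its end stop over the cassettes' near ends (8 mm overlap, 7 mm above them); 3 N of friction. While the knob is locked its bolt blocks the bar at either end (1.5 mm play)
- handle (a point): middle of the top of the bar's upright black handle, 14 (rack x) x 64 (rack y) x 28 (z) mm, top 109 mm above the table; parked it lies 118 mm from the rack's origin along its -x; moves with the bar
- knob (a joint): orange clamp knob, rad: 0 locked (bolt down, grip along rack x), grows anticlockwise seen from above to 1.35 free (bolt up; the bar can slide from about 1.0 on). Friction 0.06 N m; stays where it is left. It can be locked again only with the bar at one of its two ends
- knob_grip (a point): middle of the top of the knob's orange grip, a bar 52 x 14 x 26 (z) mm that turns with it (52 along rack x when locked), top 124 mm above the table, on the turning axis; 90 mm along rack -x and 132 mm along rack +y from the rack's origin
- screwdriver: bystander: screwdriver about 180 mm long lying on the mat; leave alone
- mug: bystander: blue mug, 80 mm wide, 90 mm high; leave alone
- spool: bystander: aluminium spool, 60 mm wide, 50 mm high; leave alone
There are look-alikes about, which are no part of the job. Several things look just like the cassette_red: the one meant starts nearest to the robot's base.

How it is judged (in metres and radians):
On the way, in this order (a step that is already met when the one before it is completed fails the run):
1. every cassette is home in the slot of its colour and its latch has snapped shut (horizontal distance between cassette_red and slot_red below 0.008 m and z of cassette_red in the frame of slot_red between -0.004 and 0.004 m and angle between each of cassette_red, cassette_blue, cassette_yellow's own z axis and vertical below 0.08 rad and angle between the x axis of each of cassette_red, cassette_blue, cassette_yellow and the x axis of rack, either way round below 0.15 rad and value of joint each of latch_red, latch_blue, latch_yellow below 0.06 rad and horizontal distance between cassette_blue and slot_blue below 0.008 m and z of cassette_blue in the frame of slot_blue between -0.004 and 0.004 m and horizontal distance between cassette_yellow and slot_yellow below 0.008 m and z of cassette_yellow in the frame of slot_yellow between -0.004 and 0.004 m), for 0.2 s.
2. the knob is turned to free the bar (value of joint knob above 1.05 rad), for 0.1 s.
3. the bar is slid to its end over the cassettes (value of joint bar above 0.04 m), for 0.1 s.
4. the knob is turned back and locks the bar at that end (value of joint bar above 0.04 m and value of joint knob below 0.15 rad), for 0.2 s.
At the end, for the whole second after the job is handed in: every present cassette stands at rest in the slot of its colour, origin within 8 mm sideways and 4 mm in height of the slot site, tilt under 0.08 rad, along the slot within 0.15 rad; all latches (also of an unused slot) below 0.06 rad; the bar beyond 40 mm; the knob below 0.15 rad (all of step 1 and all of step 4 and linear speed of each of cassette_red, cassette_blue, cassette_yellow below 0.02 m/s); the robot touches nothing.
It fails at once if the screwdriver is moved by more than 30 mm (distance of screwdriver from where it was at the start of the episode above 0.03 m).
It fails at once if the mug is moved by more than 30 mm (distance of mug from where it was at the start of the episode above 0.03 m).
It fails at once if the spool is moved by more than 30 mm (distance of spool from where it was at the start of the episode above 0.03 m).
Of cassette_red, cassette_blue, cassette_yellow only 2 to 3 are there at a start; the rules pass over those that are not, and their reading is None.
At some moment in a run one of cassette_red, cassette_blue, cassette_yellow may be knocked a few centimetres aside while the robot is not near it.
It also fails if it takes over 210 s, if anything falls off the work surface, if the arm or the gripper's body presses on something with over 40 N, if the wrist force passes 120 N, or if a joint passes its speed limit or range.

## Working session

There is one attempt and no reset: what is moved stays moved. The work goes in short steps, Python scripts to look and compute and a tool call to move; the robot and the scene stay as the last step left them, time stands still between calls to the robot, and variables do not carry over. Pictures are saved under pics/ and viewed, at most 17 in all, crops included, and the job is handed in when it is done.

Besides the shell and the picture viewer there is one more tool, called after "Call:" as name(argument=value, ...), one argument or row to a line, values as JSON. move_arm: Moves the arm, as the interface text tells. Its arguments: {"type":"object","properties":{"commands":{"type":"array"}},"required":["commands"]}

```bash
mkdir -p pics; ls; python3 - <<'E'
from cell import *
import cv2
for n in("top","side"):
    cv2.imwrite(f"pics/{n}0.png",read_camera(n)); i=camera_info(n); print(n,i["K"],i["cam_to_world"])
print(state())
E
```

```text
pics
top [[529.21768118   0.         311.12924432]
 [  0.         529.21768118 242.84864916]
 [  0.           0.           1.        ]] [[ 3.35891901e-02 -9.73775386e-01  2.25018364e-01  2.18284796e+02]
 [-9.99435590e-01 -3.28434894e-02  7.05742562e-03 -6.20877094e+01]
 [ 5.18040904e-04 -2.25128414e-01 -9.74328963e-01  1.55373739e+03]
 [ 0.00000000e+00  0.00000000e+00  0.00000000e+00  1.00000000e+00]]
side [[571.90344118   0.         327.32304456]
 [  0.         571.90344118 246.00179571]
 [  0.           0.           1.        ]] [[ 9.68508024e-01 -2.00876166e-01  1.47108712e-01  3.20175526e+02]
 [-2.48584527e-01 -7.46746636e-01  6.16907768e-01 -1.04646390e+03]
 [-1.40691311e-02 -6.34049073e-01 -7.73164816e-01  1.31861133e+03]
 [ 0.00000000e+00  0.00000000e+00  0.00000000e+00  1.00000000e+00]]
{'t': 0.1, 'joints': array([-1.27760173e+00,  4.91497287e-01,  1.55940514e+00, -4.94597500e-06,
        1.09170105e+00, -1.05625156e-01]), 'qvel': array([-7.80846358e-04, -9.27015401e-04,  2.97466767e-05, -1.61242237e-03,
       -1.01185065e-04,  1.81341440e-03]), 'tau': array([ 3.23491913e-03, -6.13624263e+01, -2.58605772e+01,  6.94238674e-02,
        4.70139936e-02, -7.47238482e-05]), 'eef_pos': array([ 242.64725912, -575.73256089,  214.11569646]), 'tcp_rot': array([-3.14058700e+00, -1.02207515e-04,  3.98821984e-01]), 'ft_force': array([ 1.08001008, -0.52645039,  1.1487791 ]), 'moment': array([-0.00707064,  0.00865072, -0.01647898]), 'grip_force': 0.0, 'opening': 1.0024268778998255}
```

View pics/top0.png

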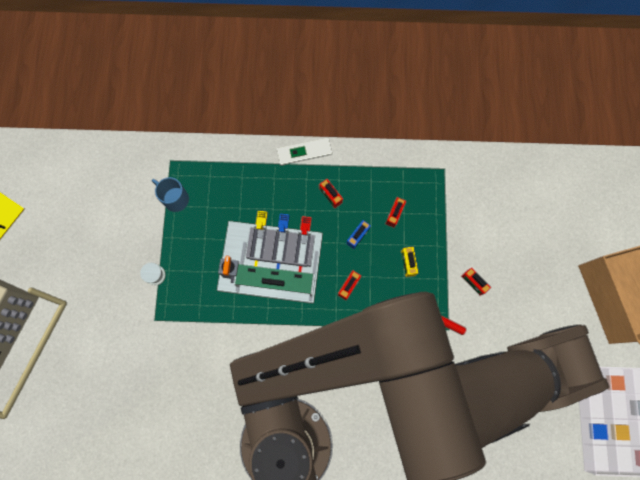

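View pics/side0.png

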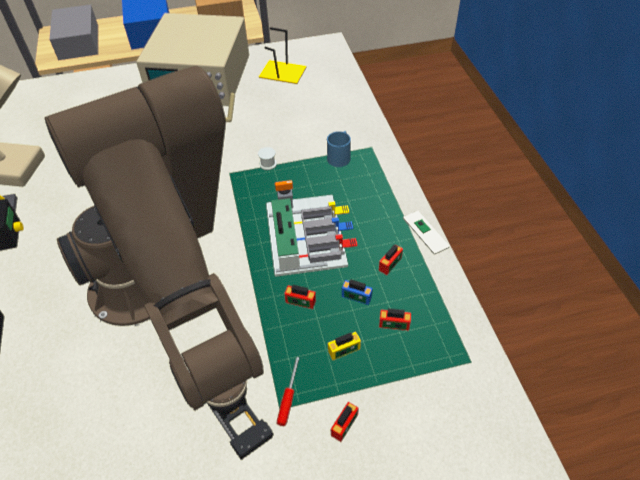

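```bash
python3 - <<'E'
import cv2
a=cv2.imread("pics/top0.png")[180:310,210:430]; cv2.imwrite("pics/tc.png",cv2.resize(a,None,fx=3.6,fy=3.6,interpolation=cv2.INTER_CUBIC))
a=cv2.imread("pics/side0.png")[170:360,260:420]; cv2.imwrite("pics/sc.png",cv2.resize(a,None,fx=3.1,fy=3.1,interpolation=cv2.INTER_CUBIC))
E
```

```text
(no output)
```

View pics/tc.png

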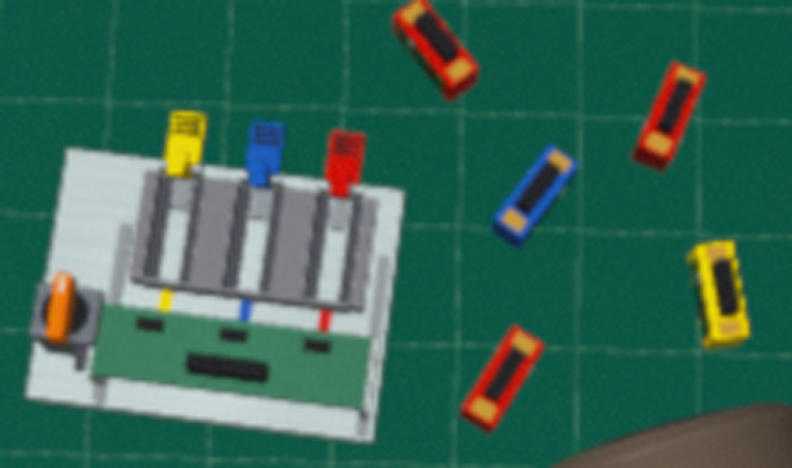

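View pics/sc.png

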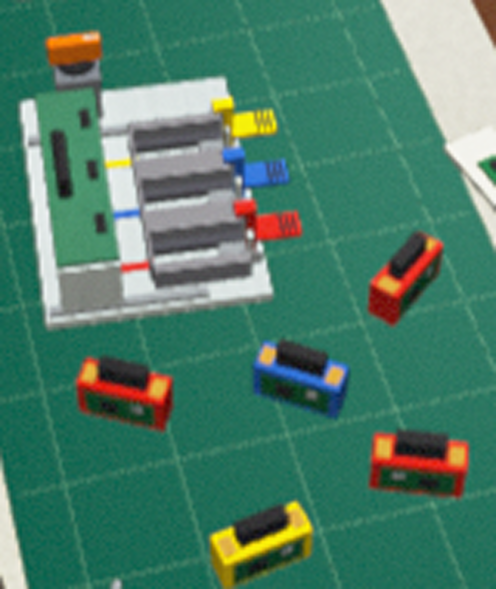

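```bash
cat > h.py <<'E'
import cv2,numpy as np
from scipy.optimize import minimize
from cell import *
CI={n:camera_info(n) for n in("top","side")}
def proj(n,P):
    T=np.linalg.inv(CI[n]["cam_to_world"]); p=(np.atleast_2d(P)@T[:3,:3].T+T[:3,3])@CI[n]["K"].T
    return p[:,:2]/p[:,2:]
def box(cx,cy,x,y,z0,z1): return np.array([[cx+i*x/2,cy+j*y/2,k] for i in(-1,1) for j in(-1,1) for k in(z0,z1)])
CAS=np.vstack([box(0,0,80,30,0,44),box(0,0,44,14,44,66)])
def place(P,x,y,a,z=0):
    c,s=np.cos(a),np.sin(a); return P@np.array([[c,s,0],[-s,c,0],[0,0,1]])+[x,y,z]
def hullpoly(uv): return cv2.convexHull(uv.astype(np.float32))[:,0]
def iou(a,b):
    i=cv2.intersectConvexConvex(a,b)[0]; return i/(cv2.contourArea(a)+cv2.contourArea(b)-i)
def maskhull(img,roi,f):
    x0,y0,x1,y1=roi; s=6
    c=cv2.resize(img[y0:y1,x0:x1],None,fx=s,fy=s,interpolation=cv2.INTER_LINEAR)
    m=f(c.astype(int)).astype(np.uint8); m=cv2.morphologyEx(m,cv2.MORPH_OPEN,np.ones((7,7)))
    k,l,st,_=cv2.connectedComponentsWithStats(m); b=1+np.argmax(st[1:,4])
    q=np.argwhere(l==b)[:,::-1]
    return hullpoly((q+.5)/s-.5+[x0,y0])
def fit(model,obs,x0):   # obs {cam:hull}; x,y,yaw,z
    f=lambda p:sum(1-iou(hullpoly(proj(n,place(model,*p))),h) for n,h in obs.items())
    sim=np.array([x0]+[np.add(x0,d) for d in np.diag([15,15,.3,8])])
    r=minimize(f,x0,method="Nelder-Mead",options=dict(initial_simplex=sim,maxiter=600)); return r.x,r.fun
def ray(n,u,v,z):
    M=CI[n]["cam_to_world"]; d=M[:3,:3]@np.linalg.inv(CI[n]["K"])@[u,v,1]; return M[:3,3]+d*(z-M[2,3])/d[2]
notmat=lambda c:~((c[...,1]-c[...,2]>38)&(c[...,1]>c[...,0])&(c[...,1]>62))
E
python3 - <<'E'
from h import *
T=cv2.imread("pics/top0.png");S=cv2.imread("pics/side0.png")
print("mat",T[230,380],S[330,300],"board",S[297:301,295:305].reshape(-1,3)[::8])
t=lambda u,v:((u+.5)/3.6-.5+210,(v+.5)/3.6-.5+180); s=lambda u,v:((u+.5)/3.1-.5+260,(v+.5)/3.1-.5+170)
C=dict(red=(t(503,377),s(125,393)),blue=(t(535,194),s(300,378)),yellow=(t(719,293),s(262,543)))
for k,(a,b) in C.items():
    p=ray("top",*a,40)
    ob={}
    for n,I,c,w in(("top",T,a,19),("side",S,b,20)):
        ob[n]=maskhull(I,(int(c[0])-w,int(c[1])-w,int(c[0])+w,int(c[1])+w),notmat)
    best=min((fit(CAS,ob,[p[0],p[1],y,0]) for y in np.arange(4)*np.pi/4),key=lambda r:r[1])
    print(k,best[0].round(3),best[1].round(3))
org=lambda c:(c[...,2]>150)&(c[...,2]-c[...,0]>110)&(c[...,1]<170)&(c[...,2]-c[...,1]>60)
blk=lambda c:c.max(-1)<60
a=t(60,305);b=s(75,50);A=t(228,366);B=s(62,163)
R=lambda c,w,h:(int(c[0])-w,int(c[1])-h,int(c[0])+w,int(c[1])+h)
kn={"top":maskhull(T,R(a,8,14),org),"side":maskhull(S,R(b,12,10),org)}
ha={"top":maskhull(T,R(A,16,7),blk),"side":maskhull(S,R(B,7,15),blk)}
for nm,m,o,c in(("knob",box(0,0,52,14,-26,0),kn,a),("handle",box(0,0,14,64,-28,0),ha,A)):
    p=ray("top",*c,115); r=fit(m,o,[p[0],p[1],-.1,115]); print(nm,r[0].round(3),r[1].round(3))
for nm,c,d in(("py",(187,112),(275,120)),("pb",(267,124),(287,172)),("pr",(346,132),(300,224))):
    print(nm,ray("top",*t(*c),48).round(1),ray("side",*s(*d),48).round(1))
E
```

```text
mat [65 84 10] [ 86 106  27] board [[ 32  49 119]
 [ 22  35 228]
 [ 21  27 147]
 [ 26  59  44]
 [ 26  43   6]]
red [ 4.49395e+02 -1.67908e+02 -5.42000e-01  1.73000e-01] 0.248
blue [ 603.674 -190.209    2.521   -2.617] 0.135
yellow [ 5.25704e+02 -3.43023e+02  1.72000e-01 -8.72000e-01] 0.152
knob [ 4.82927e+02  1.85469e+02 -8.30000e-02  1.16856e+02] 0.639
handle [ 4.4084e+02  5.5028e+01 -1.1500e-01  9.7084e+01] 0.701
py [658.6  98.7  48. ] [660.4  93.8  48. ]
pb [650.6  32.5  48. ] [653.   25.5  48. ]
pr [645.9 -32.6  48. ] [646.9 -39.7  48. ]
```

```bash
cat >> h.py <<'E'
def overlay(I,n,roi,s,polys,name):
    x0,y0,x1,y1=roi; c=cv2.resize(I[y0:y1,x0:x1],None,fx=s,fy=s,interpolation=cv2.INTER_CUBIC)
    for p,col in polys: cv2.polylines(c,[np.round(((np.asarray(p)-[x0,y0]+.5)*s-.5)*16).astype(np.int32)],True,col,1,cv2.LINE_AA,4)
    return c
E
python3 - <<'E'
from h import *
T=cv2.imread("pics/top0.png");S=cv2.imread("pics/side0.png")
X=[("handle",box(-118,0,14,64,81,109)),("knob",box(-90,132,52,14,98,124)),*[("p%d"%y,box(88,y,44,28,46,48)) for y in(-66,0,66)],*[("s%d"%y,box(0,y,88,38,22,22.1)) for y in(-66,0,66)]]
rk=(550,42,-.1)
P=[place(m,*rk) for _,m in X]+[place(CAS,449.4,-167.9,-.542)]
o=[]
for n,I,roi in(("top",T,(214,205,364,305)),("side",S,(262,172,382,322))):
    c=overlay(I,n,roi,5.2 if n=="top" else 4,[(hullpoly(proj(n,q)),(255,0,255)) for q in P],"")
    cv2.imwrite(f"pics/ov_{n}.png",c)
E
```

```text
(no output)
```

View pics/ov_top.png

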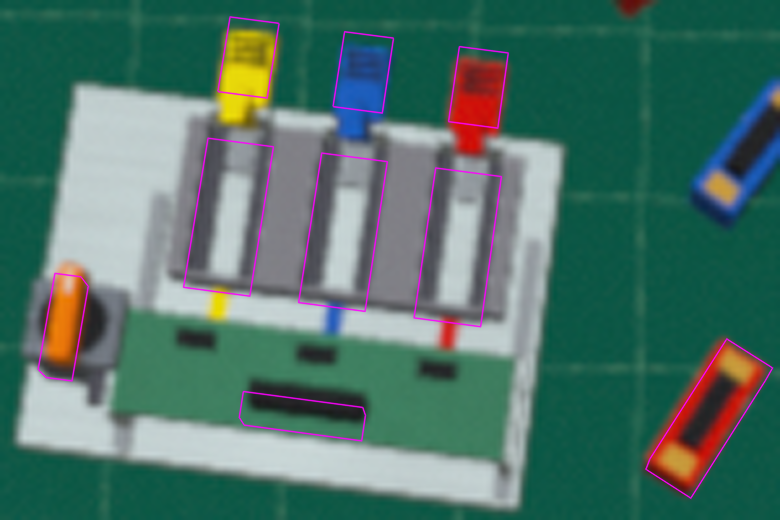

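View pics/ov_side.png

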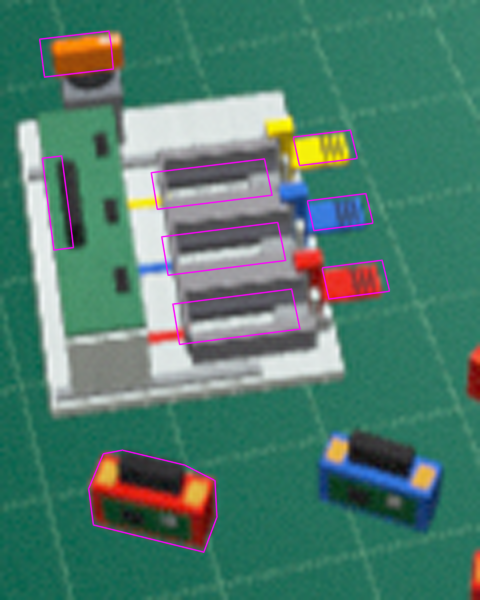

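```bash
python3 - <<'E'
from h import *
t=lambda u,v:((u+.5)/5.2-.5+214,(v+.5)/5.2-.5+205); s=lambda u,v:((u+.5)/4-.5+262,(v+.5)/4-.5+172)
def tri(a,b):
    A=[]
    for n,q in(("top",a),("side",b)):
        P=CI[n]["K"]@np.linalg.inv(CI[n]["cam_to_world"])[:3]; A+=[q[0]*P[2]-P[0],q[1]*P[2]-P[1]]
    X=np.linalg.svd(np.array(A))[2][-1]; X=X[:3]/X[3]
    return X.round(1),[ (proj(n,X)[0]-q).round(1) for n,q in(("top",a),("side",b))]
for nm,a,b in[("base FL",(75,83),(283,92)),("base FR",(563,143),(343,370)),("base NR",(519,505),(52,403)),("base NL",(17,440),(20,122)),
 ("handle L",(252,388),(70,163)),("handle R",(366,402),(80,245)),("knob far",(72,266),(119,36)),("knob near",(58,355),(54,42)),
 ("py far",(252,30),(346,133)),("pb far",(366,46),(363,198)),("pr far",(482,60),(380,268)),
 ("strip y",(220,292),(142,204)),("strip b",(335,307),(150,268)),("strip r",(449,322),(165,337)),("bar FR corner",(515,357),(146,327)),("bar FL",(125,308),(112,103))]:
    print(nm,*tri(t(*a),t(0,0) if b is None else s(*b)))
E
```

```text
base FL [637.8 203.4   5.2] [array([-0. , -0.3]), array([-0.2,  0.1])]
base FR [608.8 -82.1   9.2] [array([0. , 0.2]), array([ 0.1, -0.1])]
base NR [398.6 -63.4  17.6] [array([-0. , -0.2]), array([-0.2,  0.1])]
base NL [427.2 220.9  10.4] [array([-0. , -0.4]), array([-0.3,  0.1])]
handle L [446.8  80.8 103.5] [array([-0. , -0.5]), array([-0.4,  0.1])]
handle R [442.2  20.8  82.4] [array([0. , 0.3]), array([ 0.2, -0.1])]
knob far [505.3 177.6 125.2] [array([-0. , -0.5]), array([-0.3,  0.1])]
knob near [456.9 181.1 128. ] [array([-0. , -0.5]), array([-0.3,  0.1])]
py far [658.4  96.2  60.5] [array([ 0. , -0.7]), array([-0.5,  0.2])]
pb far [652.6  31.6  58. ] [array([ 0., -1.]), array([-0.8,  0.3])]
pr far [647.  -34.2  55.2] [array([ 0. , -0.8]), array([-0.7,  0.3])]
strip y [507.9 110.4  12.7] [array([0.1, 2.1]), array([ 1.7, -0.6])]
strip b [500.2  44.2  15.3] [array([0.1, 2.4]), array([ 1.9, -0.7])]
strip r [495.6 -20.7  12.3] [array([0.1, 1.9]), array([ 1.6, -0.6])]
bar FR corner [471.7 -58.6  74.8] [array([0., 0.]), array([ 0., -0.])]
bar FL [492.  154.7  80.1] [array([-0. , -0.5]), array([-0.4,  0.1])]
```

```bash
cat > ov.py <<'E'
from h import *
def both(T,S,rk,extra,name,rt=(225,210,325,305),rs=(265,175,365,290)):
    X=[box(-118,0,14,64,109,109.1),box(-90,132,52,14,124,124.1),*[box(88,y,44,28,48,48.1) for y in(-66,0,66)],*[box(0,y,88,38,22,22.1) for y in(-66,0,66)],box(-106,0,58,216,81,81.1)]
    P=[place(m,*rk) for m in X]+extra
    o=[]
    for n,I,r in(("top",T,rt),("side",S,rs)):
        c=overlay(I,n,r,400/(r[2]-r[0]),[(hullpoly(proj(n,q)),(255,0,255)) for q in P],"")
        o.append(cv2.copyMakeBorder(c,0,max(0,600-c.shape[0]),0,0,0)[:600,:400])
    cv2.imwrite(name,np.hstack(o))
E
python3 - <<'E'
from ov import *
both(cv2.imread("pics/top0.png"),cv2.imread("pics/side0.png"),(558,39.5,-.101),[],"pics/b1.png")
E
```

```text
(no output)
```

View pics/b1.png

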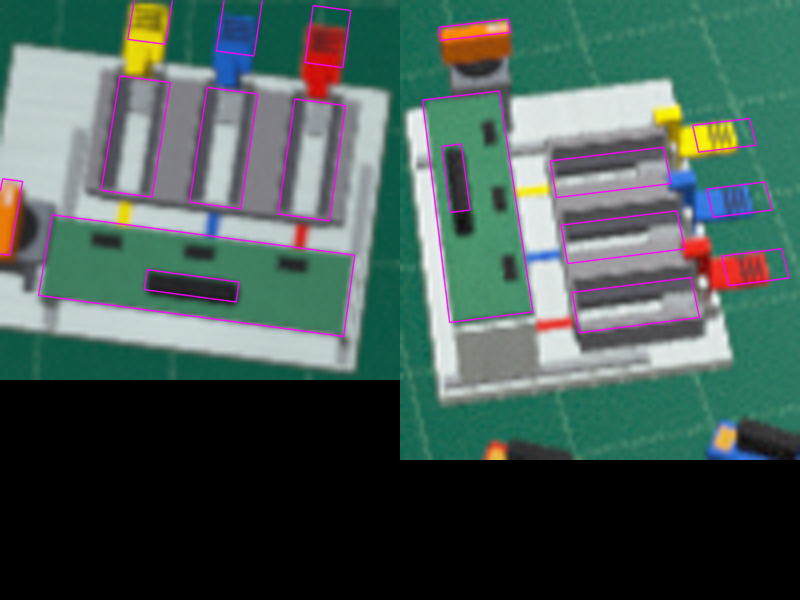

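Call:
move_arm(
  commands=[
    [[2.8,3.86,0],[0,0,-2.9],0],
    [[2.8,3.86,0],[0,0,-2.9],0],
    [[2.8,3.86,0],[0,0,-2.9],0],
    [[2.8,3.86,0],[0,0,-2.9],0],
    [[2.8,3.86,0],[0,0,-2.9],0],
    [[2.8,3.86,0],[0,0,-2.9],0],
    [[2.8,3.86,0],[0,0,-2.9],0],
    [[2.8,3.86,0],[0,0,-2.9],0],
    [[2.8,3.86,0],[0,0,-2.9],0],
    [[2.8,3.86,0],[0,0,-2.55],0],
  ],
)

```text
t: 1.1
eef_pos: [523.5, -188.1, 214.6]
tcp_rot: [-3.142, 0.0, -0.103]
ft_force: [0.1, -0.6, 0.7]
opening: 0.216
grip_force: 0.0
```

Call:
move_arm(
  commands=[
    [[2.8,3.86,-2],[0,0,0],0],
    [[2.8,3.86,-2],[0,0,0],0],
    [[2.8,3.86,-2],[0,0,0],0],
    [[2.8,3.86,-2],[0,0,0],0],
    [[0.3,0.1,-2],[0,0,0],0],
    [[0,0,0],[0,0,0],0],
    [[0,0,0],[0,0,0],0],
  ],
)

```text
t: 1.8
eef_pos: [633.7, -40.0, 117.3]
tcp_rot: [3.141, 0.001, -0.101]
ft_force: [0.1, -0.6, 1.1]
opening: 0.005
grip_force: 0.0
```

Call:
move_arm(
  commands=[
    [[0,0,-2],[0,0,0],0],
    [[0,0,-2],[0,0,0],0],
    [[0,0,0],[0,0,0],0],
    [[0,0,0],[0,0,0],0],
    [[0,0,0],[0,0,0],0],
  ],
)

```text
t: 2.3
eef_pos: [634.6, -40.3, 79.0]
tcp_rot: [3.141, -0.002, -0.102]
ft_force: [-0.1, -0.2, 0.8]
opening: 0.009
grip_force: 0.0
```

```bash
python3 - <<'E'
from ov import *
both(read_camera("top"),read_camera("side"),(558,39.5,-.101),[],"pics/b2.png",(255,190,335,290),(290,195,410,300))
E
```

```text
(no output)
```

View pics/b2.png

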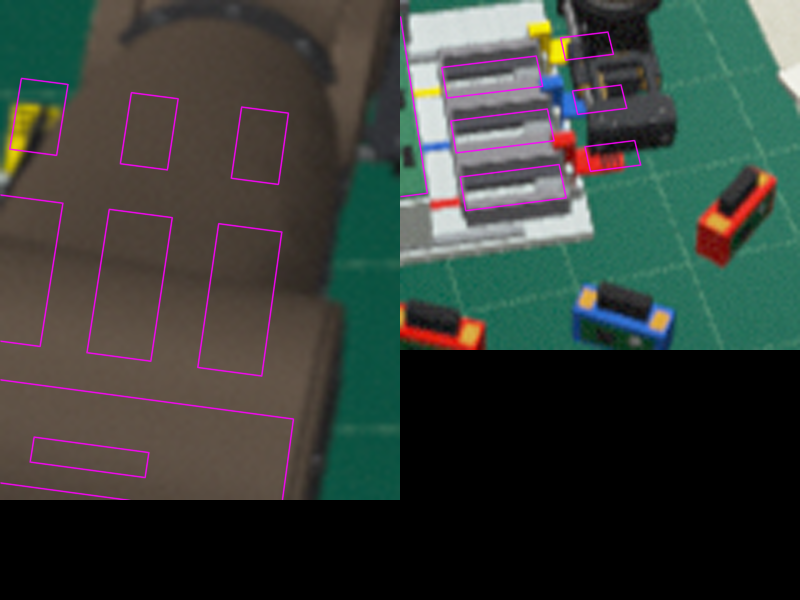

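Call:
move_arm(
  commands=[
    [[0.2,0.5,-1],[0,0,0],0],
    [[0,0,-1.5],[0,0,0],0],
    [[0,0,0],[0,0,0],0],
    [[0,0,0],[0,0,0],0],
  ],
)

```text
t: 2.8
eef_pos: [635.7, -34.5, 51.4]
tcp_rot: [3.142, 0.002, -0.101]
ft_force: [0.4, -0.2, -0.2]
opening: 0.007
grip_force: 0.0
```

Call:
move_arm(
  commands=[
    [[0,0,-0.5],[0,0,0],0],
    [[0,0,-0.5],[0,0,0],0],
    [[0,0,-0.2],[0,0,0],0],
    [[0,0,0],[0,0,0],0],
  ],
)

```text
t: 3.2
eef_pos: [639.6, -35.2, 42.2]
tcp_rot: [3.141, -0.009, -0.101]
ft_force: [8.9, -0.2, 6.8]
opening: 0.005
grip_force: 4.5
```

Call:
move_arm(
  commands=[
    [[0.2,0,-0.2],[0,0,0],0],
    [[0.1,0,-0.2],[0,0,0],0],
    [[0,0,0],[0,0,0],0],
    [[0,0,0],[0,0,0],0],
  ],
)

```text
t: 3.6
eef_pos: [641.3, -35.1, 37.5]
tcp_rot: [3.141, -0.006, -0.101]
ft_force: [5.8, -0.3, 3.9]
opening: 0.005
grip_force: 4.6
```

```bash
python3 - <<'E'
from h import *
S=read_camera("side");cv2.imwrite("pics/s3f.png",S);cv2.imwrite("pics/s3.png",cv2.resize(S[190:270,300:390],None,fx=6,fy=6,interpolation=cv2.INTER_CUBIC));print(state()["ft_force"],state()["eef_pos"])
E
```

```text
[ 6.47839671 -1.06587664  4.13921933] [641.2877969  -35.09694539  37.52938774]
```

View pics/s3.png

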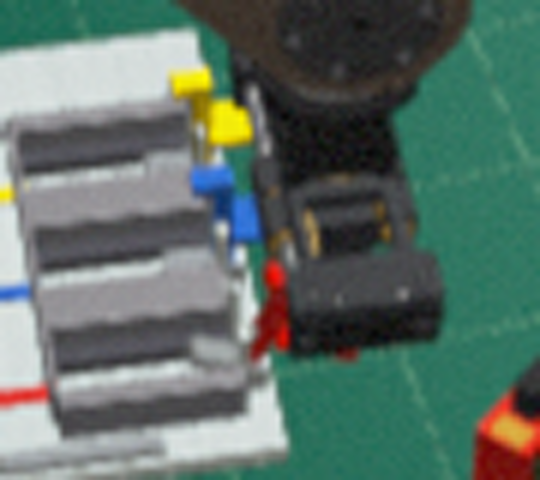

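Call:
move_arm(
  commands=[
    [[0,0,2],[0,0,0],0],
    [[0,0,3.5],[0,0,0],0],
    [[0,0,3.5],[0,0,0],0.6],
    [[-3,-2.3,0],[0,0,-4.2],0.6],
    [[-3,-2.3,0],[0,0,-4.2],0.6],
    [[-3,-2.3,0],[0,0,-4.2],0.6],
    [[-3,-2.3,0],[0,0,-4.2],0.6],
    [[-3,-2.3,0],[0,0,-4.2],0.6],
    [[-3,-2.3,0],[0,0,-4.2],0.6],
    [[0,0,0],[0,0,0],0.6],
  ],
)

```text
t: 4.65
eef_pos: [456.4, -174.3, 126.5]
tcp_rot: [3.141, 0.001, -0.546]
ft_force: [0.9, 0.3, 0.4]
opening: 0.59
grip_force: 0.0
```

```bash
cat > look.py <<'E'
from h import *
import sys
# red fresh fit in the side view and top
T=read_camera("top");S=read_camera("side");cv2.imwrite("pics/T.png",T);cv2.imwrite("pics/S.png",S)
E
python3 - <<'E'
from look import *
print(state()["eef_pos"],state()["tcp_rot"])
cv2.imwrite("pics/v4.png",cv2.resize(S[180:360,250:420],None,fx=3.3,fy=3.3,interpolation=cv2.INTER_CUBIC))
E
```

```text
[ 459.04094485 -173.27432387  126.64865232] [-3.14157645e+00 -9.52463698e-04 -5.42162788e-01]
```

View pics/v4.png

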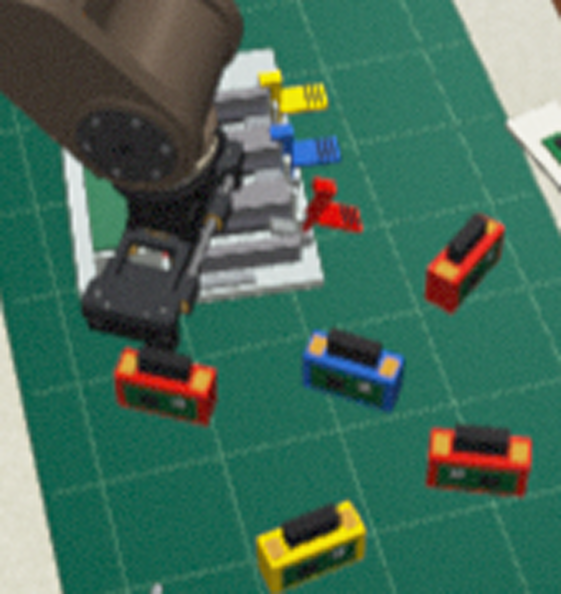

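Call:
move_arm(
  commands=[
    [[-0.95,0.5,0],[0,0,0],0.6],
    [[0,0,-3],[0,0,0],0.6],
    [[0,0,-3],[0,0,0],0.6],
    [[0,0,-1.9],[0,0,0],0.6],
    [[0,0,0],[0,0,0],0.6],
    [[0,0,0],[0,0,0],0.6],
    [[0,0,0],[0,0,0],0.6],
  ],
)

```text
t: 5.45
eef_pos: [450.1, -167.5, 48.2]
tcp_rot: [3.142, -0.001, -0.54]
ft_force: [-0.7, 0.0, -0.1]
opening: 0.597
grip_force: 0.0
```

Call:
move_arm(
  commands=[
    [[0,0,0],[0,0,0],0],
    [[0,0,0],[0,0,0],0],
    [[0,0,0],[0,0,0],0],
    [[0,0,0],[0,0,0],0],
    [[0,0,0],[0,0,0],0],
    [[0,0,0],[0,0,0],0],
    [[0,0,0],[0,0,0],0],
  ],
)

```text
t: 6.15
eef_pos: [449.5, -167.6, 47.2]
tcp_rot: [3.141, 0.0, -0.541]
ft_force: [0.9, -0.4, -1.1]
opening: 0.148
grip_force: 30.0
```

Call:
move_arm(
  commands=[
    [[0,0,4],[0,0,0],0],
    [[0,0,4],[0,0,0],0],
    [[0,0,2],[0,0,0],0],
    [[1.7,2.36,0],[0,0,4.2],0],
    [[1.7,2.36,0],[0,0,4.2],0],
    [[1.7,2.36,0],[0,0,4.2],0],
    [[1.7,2.36,0],[0,0,4.2],0],
    [[1.7,2.36,0],[0,0,4.2],0],
    [[1.7,2.36,0],[0,0,4.2],0],
    [[0,0,0],[0,0,0],0],
  ],
)

```text
t: 7.15
eef_pos: [552.7, -23.8, 146.9]
tcp_rot: [-3.141, -0.0, -0.096]
ft_force: [0.2, -0.9, -2.0]
opening: 0.145
grip_force: 30.0
```

Call:
move_arm(
  commands=[
    [[0,0,0],[0,0,0],0],
    [[0,0,0],[0,0,0],0],
  ],
)

```text
t: 7.35
eef_pos: [550.9, -26.5, 147.1]
tcp_rot: [3.141, 0.001, -0.102]
ft_force: [-1.0, -0.1, -2.5]
opening: 0.148
grip_force: 30.0
```

```bash
cat > fc.py <<'E'
# fit a cassette in the side view (and top if visible): args x y z0 yaw cams...
from h import *
import sys
x,y,z,a=map(float,sys.argv[1:5]); cams=sys.argv[5:] or["side"]
print(state()["eef_pos"].round(1),state()["tcp_rot"].round(3),state()["ft_force"].round(1))
for n in cams: cv2.imwrite(f"pics/{n}_now.png",read_camera(n))
E
python3 fc.py 0 0 0 0 side; python3 - <<'E'
from h import *
S=cv2.imread("pics/side_now.png"); q=[place(CAS,551.3,-26.2,-.101,100),place(CAS,551.3,-26.2,-.101,22)]
c=overlay(S,"side",(270,160,390,280),5,[(hullpoly(proj("side",p)),(255,0,255)) for p in q],""); cv2.imwrite("pics/v5.png",c)
E
```

```text
[550.9 -26.5 147.1] [ 3.141e+00  1.000e-03 -1.020e-01] [-1.  -0.1 -2.5]
```

View pics/v5.png

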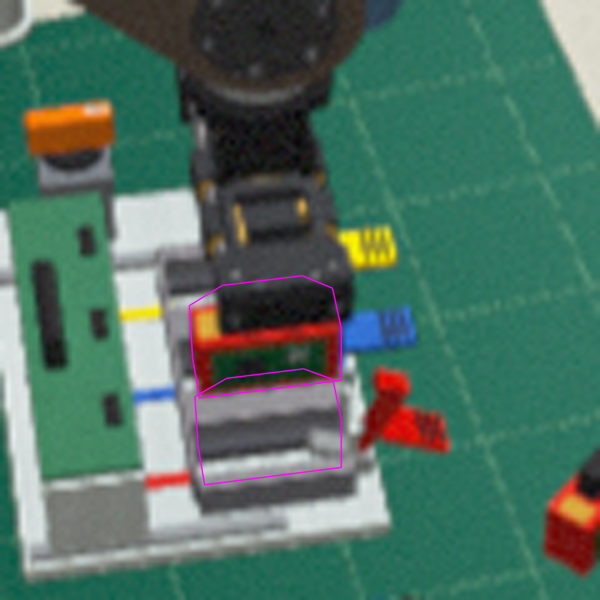

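Call:
move_arm(
  commands=[
    [[0.04,0.03,-3],[0,0,0],0],
    [[0,0,-2.5],[0,0,0],0],
    [[0,0,-0.8],[0,0,0],0],
    [[0,0,0],[0,0,0],0],
    [[0,0,0],[0,0,0],0],
  ],
)

```text
t: 7.9
eef_pos: [552.3, -26.2, 85.2]
tcp_rot: [3.141, -0.001, -0.102]
ft_force: [-0.5, -0.1, -1.6]
opening: 0.148
grip_force: 30.0
```

Call:
move_arm(
  commands=[
    [[0,0,-0.5],[0,0,0],0],
    [[0,0,-0.5],[0,0,0],0],
    [[0,0,-0.4],[0,0,0],0],
    [[0,0,-0.2],[0,0,0],0],
    [[0,0,0],[0,0,0],0],
    [[0,0,0],[0,0,0],0],
  ],
)

```text
t: 8.5
eef_pos: [552.1, -25.6, 69.1]
tcp_rot: [-3.142, -0.001, -0.101]
ft_force: [-3.9, 1.9, 11.3]
opening: 0.143
grip_force: 30.0
```

Call:
move_arm(
  commands=[
    [[0,0,0],[0,0,0],0.35],
    [[0,0,0],[0,0,0],0.35],
    [[0,0,0],[0,0,0],0.35],
    [[0,0,3],[0,0,0],0.35],
    [[0,0,3],[0,0,0],0.2],
    [[0,0,2],[0,0,0],0],
    [[3.1,1.87,0],[0,0,0],0],
    [[3.1,1.87,0],[0,0,0],0],
    [[3.1,1.87,0],[0,0,0],0],
    [[0,0,0],[0,0,0],0],
  ],
)

```text
t: 9.5
eef_pos: [647.5, 32.2, 147.7]
tcp_rot: [-3.141, -0.001, -0.1]
ft_force: [-0.5, -0.5, -0.2]
opening: 0.004
grip_force: 0.0
```

Call:
move_arm(
  commands=[
    [[0,0,-4],[0,0,0],0],
    [[0,0,-4],[0,0,0],0],
    [[0,0,0],[0,0,0],0],
    [[0,0,0],[0,0,0],0],
  ],
)

```text
t: 9.9
eef_pos: [644.8, 30.1, 68.6]
tcp_rot: [3.141, 0.001, -0.101]
ft_force: [0.4, 0.6, 0.3]
opening: 0.004
grip_force: 0.0
```

```bash
python3 fc.py 0 0 0 0 side; python3 - <<'E'
from h import *
S=cv2.imread("pics/side_now.png"); q=[place(CAS,551.3,-26.2,-.101,22),place(CAS,603.7,-190.2,-.621),place(CAS,525.7,-343,.172)]
c=overlay(S,"side",(265,165,405,360),3,[(hullpoly(proj("side",p)),(255,0,255)) for p in q],""); cv2.imwrite("pics/v6.png",c)
E
```

```text
[644.8  30.1  68.6] [ 3.141e+00  1.000e-03 -1.010e-01] [0.4 0.6 0.3]
```

View pics/v6.png

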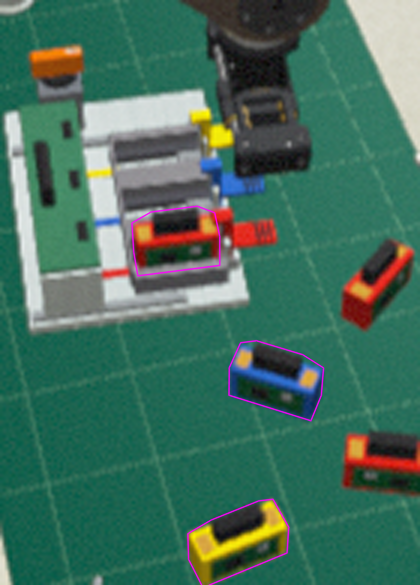

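Call:
move_arm(
  commands=[
    [[0,0,-1.6],[0,0,0],0],
    [[0,0,-0.5],[0,0,0],0],
    [[0.1,0,-0.5],[0,0,0],0],
    [[0.1,0,-0.4],[0,0,0],0],
    [[0.1,0,-0.3],[0,0,0],0],
    [[0,0,0],[0,0,0],0],
    [[0,0,0],[0,0,0],0],
  ],
)

```text
t: 10.65
eef_pos: [649.1, 30.2, 36.9]
tcp_rot: [-3.142, -0.003, -0.101]
ft_force: [4.3, -0.6, 4.0]
opening: 0.008
grip_force: 2.3
```

Call:
move_arm(
  commands=[
    [[0,0,2],[0,0,0],0],
    [[0,0,4],[0,0,0],0],
    [[0,0,3.5],[0,0,0],0],
    [[-0.64,-3.15,0],[0,0,-4.25],0.3],
    [[-0.64,-3.15,0],[0,0,-4.25],0.6],
    [[-0.64,-3.15,0],[0,0,-4.25],0.6],
    [[-0.64,-3.15,0],[0,0,-4.25],0.6],
    [[-0.64,-3.15,0],[0,0,-4.25],0.6],
    [[-0.64,-3.15,0],[0,0,-4.25],0.6],
    [[-0.64,-3.15,0],[0,0,-4.25],0.6],
  ],
)

```text
t: 11.65
eef_pos: [602.3, -191.2, 130.8]
tcp_rot: [3.141, 0.001, -0.624]
ft_force: [1.3, 0.3, 0.5]
opening: 0.537
grip_force: 0.0
```

Call:
move_arm(
  commands=[
    [[0,0,-3],[0,0,0],0.6],
    [[0,0,0],[0,0,0],0.6],
    [[0,0,0],[0,0,0],0.6],
    [[0,0,0],[0,0,0],0.6],
  ],
)

```text
t: 12.05
eef_pos: [603.6, -189.6, 101.5]
tcp_rot: [-3.141, -0.001, -0.619]
ft_force: [-0.4, -0.5, -0.6]
opening: 0.599
grip_force: 0.0
```

```bash
cat >fc2.py <<'E'
from h import *
import sys
# compare the side view with the first picture around given cassette: shift check
S=read_camera("side");cv2.imwrite("pics/side_now.png",S)
R=cv2.imread("pics/side0.png")
for nm,x,y,z,a in(("blue",603.7,-190.2,0,-.621),("yellow",525.7,-343,0,.172)):
    p=proj("side",place(CAS,x,y,a,z)); x0,y0=p.min(0).astype(int)-2; x1,y1=p.max(0).astype(int)+3
    print(nm,np.abs(S[y0:y1,x0:x1].astype(int)-R[y0:y1,x0:x1]).mean().round(1))
for nm,x,y,dz in[("lr",620,-33,0)]: pass
print(state()["eef_pos"].round(1),state()["tcp_rot"].round(3))
E
python3 fc2.py
```

```text
blue 11.0
yellow 4.6
[ 603.6 -189.6  101.5] [-3.141e+00 -1.000e-03 -6.190e-01]
```

Call:
move_arm(
  commands=[
    [[0,0,-3],[0,0,0],0.6],
    [[0,0,-2.4],[0,0,0],0.6],
    [[0,0,0],[0,0,0],0.6],
    [[0,0,0],[0,0,0],0],
    [[0,0,0],[0,0,0],0],
    [[0,0,0],[0,0,0],0],
    [[0,0,0],[0,0,0],0],
    [[0,0,0],[0,0,0],0],
    [[0,0,0],[0,0,0],0],
    [[0,0,0],[0,0,0],0],
  ],
)

```text
t: 13.1
eef_pos: [603.1, -190.2, 46.5]
tcp_rot: [3.141, -0.0, -0.62]
ft_force: [-0.4, -0.4, 1.5]
opening: 0.146
grip_force: 30.0
```

Call:
move_arm(
  commands=[
    [[0,0,4],[0,0,0],0],
    [[0,0,4],[0,0,0],0],
    [[0,0,3],[0,0,0],0],
    [[-0.65,3.28,0],[0,0,4.25],0],
    [[-0.65,3.28,0],[0,0,4.25],0],
    [[-0.65,3.28,0],[0,0,4.25],0],
    [[-0.65,3.28,0],[0,0,4.25],0],
    [[-0.65,3.28,0],[0,0,4.25],0],
    [[-0.65,3.28,0],[0,0,4.25],0],
    [[-0.6,3.28,0],[0,0,4.25],0],
  ],
)

```text
t: 14.1
eef_pos: [557.5, 40.7, 156.1]
tcp_rot: [3.142, 0.001, -0.098]
ft_force: [0.6, -0.2, -0.9]
opening: 0.146
grip_force: 30.0
```

Call:
move_arm(
  commands=[
    [[0,0,-3],[0,0,0],0],
    [[0,0,0],[0,0,0],0],
    [[0,0,0],[0,0,0],0],
  ],
)

```text
t: 14.4
eef_pos: [558.0, 39.2, 126.3]
tcp_rot: [3.141, 0.001, -0.102]
ft_force: [1.0, -0.2, -1.5]
opening: 0.146
grip_force: 30.0
```

```bash
python3 fc2.py; python3 - <<'E'
from h import *
S=cv2.imread("pics/side_now.png"); q=[place(CAS,558,39.5,-.101,80),place(CAS,551.3,-26.2,-.101,22)]
c=overlay(S,"side",(265,165,385,285),5,[(hullpoly(proj("side",p)),(255,0,255)) for p in q],""); cv2.imwrite("pics/v7.png",c)
E
```

```text
blue 24.2
yellow 7.1
[558.5  38.9 126.9] [ 3.141 -0.    -0.102]
```

View pics/v7.png

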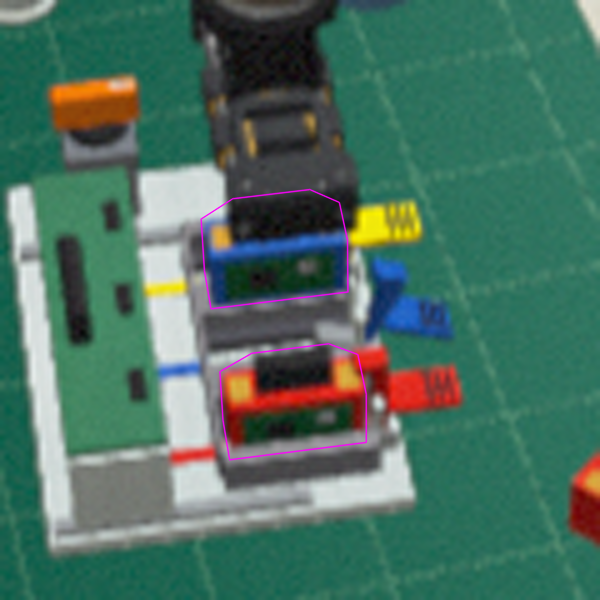

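Call:
move_arm(
  commands=[
    [[-0.05,0.05,-2.5],[0,0,0],0],
    [[0,0,-1.7],[0,0,0],0],
    [[0,0,0],[0,0,0],0],
    [[0,0,-0.5],[0,0,0],0],
    [[0,0,-0.5],[0,0,0],0],
    [[0,0,-0.4],[0,0,0],0],
    [[0,0,-0.2],[0,0,0],0],
    [[0,0,0],[0,0,0],0],
    [[0,0,0],[0,0,0],0],
  ],
)

```text
t: 15.35
eef_pos: [557.8, 39.9, 68.4]
tcp_rot: [3.142, -0.0, -0.101]
ft_force: [-0.1, 0.6, -0.7]
opening: 0.147
grip_force: 30.0
```

Call:
move_arm(
  commands=[
    [[0,0,-0.15],[0,0,0],0],
    [[0,0,0],[0,0,0],0],
    [[0,0,0],[0,0,0],0.35],
    [[0,0,0],[0,0,0],0.35],
    [[0,0,0],[0,0,0],0.35],
    [[0,0,3],[0,0,0],0.35],
    [[0,0,3],[0,0,0],0.2],
    [[0,0,2],[0,0,0],0],
    [[3.1,1.87,0],[0,0,0],0],
    [[3.1,1.87,0],[0,0,0],0],
  ],
)

```text
t: 16.35
eef_pos: [620.6, 77.5, 148.0]
tcp_rot: [-3.141, -0.002, -0.102]
ft_force: [-0.4, -0.1, -0.2]
opening: 0.071
grip_force: 0.0
```

Call:
move_arm(
  commands=[
    [[3.1,1.87,0],[0,0,0],0],
    [[0,0,-4],[0,0,0],0],
    [[0,0,-4],[0,0,0],0],
    [[0,0,0],[0,0,0],0],
    [[0,0,0],[0,0,0],0],
  ],
)

```text
t: 16.85
eef_pos: [650.7, 96.0, 67.1]
tcp_rot: [3.141, 0.001, -0.101]
ft_force: [0.2, 0.6, -0.5]
opening: 0.0
grip_force: 0.0
```

```bash
python3 fc2.py
```

```text
blue 24.2
yellow 7.1
[651.4  96.   68.3] [-3.141e+00 -1.000e-03 -1.010e-01]
```

Call:
move_arm(
  commands=[
    [[0,0,-1.6],[0,0,0],0],
    [[0,0,-0.5],[0,0,0],0],
    [[0.1,0,-0.5],[0,0,0],0],
    [[0.1,0,-0.4],[0,0,0],0],
    [[0.1,0,-0.25],[0,0,0],0],
    [[0,0,0],[0,0,0],0],
    [[0,0,0],[0,0,0],0],
  ],
)

```text
t: 17.6
eef_pos: [655.8, 95.8, 35.9]
tcp_rot: [-3.141, -0.006, -0.101]
ft_force: [5.3, -0.8, 4.7]
opening: 0.006
grip_force: 5.7
```

Call:
move_arm(
  commands=[
    [[0,0,2],[0,0,0],0],
    [[0,0,4],[0,0,0],0],
    [[0,0,4],[0,0,0],0],
    [[-1.3,-4.4,0.5],[0,0,1.6],0],
    [[-1.3,-4.4,0.5],[0,0,1.6],0.3],
    [[-1.3,-4.4,0],[0,0,1.6],0.6],
    [[-1.3,-4.4,0],[0,0,1.6],0.6],
    [[-1.3,-4.4,0],[0,0,1.6],0.6],
    [[-1.3,-4.4,0],[0,0,1.6],0.6],
    [[-1.3,-4.4,0],[0,0,1.6],0.6],
  ],
)

```text
t: 18.6
eef_pos: [561.9, -213.7, 144.8]
tcp_rot: [3.141, -0.001, 0.095]
ft_force: [1.6, 0.6, -1.0]
opening: 0.449
grip_force: 0.0
```

```bash
python3 - <<'E'
from h import *
T=read_camera("top");S=read_camera("side");cv2.imwrite("pics/T8.png",T);cv2.imwrite("pics/S8.png",S)
print(state()["eef_pos"].round(1),state()["tcp_rot"].round(3))
c=proj("side",[[525.7,-343,30]])[0].astype(int); d=proj("top",[[525.7,-343,30]])[0].astype(int)
for ob in({"side":maskhull(S,(c[0]-20,c[1]-20,c[0]+20,c[1]+20),notmat)},{"side":maskhull(S,(c[0]-20,c[1]-20,c[0]+20,c[1]+20),notmat),"top":maskhull(T,(d[0]-19,d[1]-19,d[0]+19,d[1]+19),notmat)}):
    r=fit(CAS,ob,[525.7,-343,.172,0]);print(r[0].round(2),round(r[1],3))
E
```

```text
[ 561.3 -216.7  144.7] [ 3.14e+00 -1.00e-03  9.00e-02]
[ 5.2321e+02 -3.5102e+02  1.7000e-01  1.3870e+01] 0.018
[ 5.2559e+02 -3.4320e+02  1.6000e-01 -4.2000e-01] 0.161
```

Call:
move_arm(
  commands=[
    [[-1.2,-4.2,-1],[0,0,1.5],0.6],
    [[-1.2,-4.2,-1],[0,0,1.5],0.6],
    [[-1.2,-4.2,-1],[0,0,1.5],0.6],
    [[0,0,0],[0,0,0],0.6],
    [[0,0,0],[0,0,0],0.6],
    [[0,0,0],[0,0,0],0.6],
  ],
)

```text
t: 19.3
eef_pos: [527.0, -337.0, 114.7]
tcp_rot: [3.141, -0.0, 0.173]
ft_force: [-0.3, 0.1, 0.0]
opening: 0.602
grip_force: 0.0
```

Call:
move_arm(
  commands=[
    [[-0.15,-0.6,-2],[0,0,-0.3],0.6],
    [[0,0,-3],[0,0,0],0.6],
    [[0,0,-1.75],[0,0,0],0.6],
    [[0,0,0],[0,0,0],0.6],
    [[0,0,0],[0,0,0],0.6],
  ],
)

```text
t: 19.8
eef_pos: [525.9, -343.1, 47.6]
tcp_rot: [3.141, -0.0, 0.169]
ft_force: [0.7, -0.2, 0.6]
opening: 0.601
grip_force: 0.0
```

Call:
move_arm(
  commands=[
    [[0,0,0],[0,0,0],0],
    [[0,0,0],[0,0,0],0],
    [[0,0,0],[0,0,0],0],
    [[0,0,0],[0,0,0],0],
    [[0,0,0],[0,0,0],0],
    [[0,0,0],[0,0,0],0],
    [[0,0,0],[0,0,0],0],
  ],
)

```text
t: 20.5
eef_pos: [525.0, -343.9, 46.7]
tcp_rot: [-3.141, 0.0, 0.167]
ft_force: [-0.4, 0.3, 0.6]
opening: 0.145
grip_force: 30.0
```

Call:
move_arm(
  commands=[
    [[0,0,4],[0,0,0],0],
    [[0,0,4],[0,0,0],0],
    [[0,0,3.5],[0,0,0],0],
    [[0.4,4.5,0],[0,0,-1.54],0],
    [[0.4,4.5,0],[0,0,-1.54],0],
    [[0.4,4.5,0],[0,0,-1.54],0],
    [[0.4,4.5,0],[0,0,-1.54],0],
    [[0.4,4.5,0],[0,0,-1.54],0],
    [[0.4,4.5,0],[0,0,-1.54],0],
    [[0.4,4.5,0],[0,0,-1.54],0],
  ],
)

```text
t: 21.5
eef_pos: [552.9, -27.2, 161.8]
tcp_rot: [3.142, 0.0, -0.022]
ft_force: [0.8, 0.4, -2.0]
opening: 0.143
grip_force: 30.0
```

Call:
move_arm(
  commands=[
    [[0.4,4.5,0],[0,0,-1.54],0],
    [[0.4,4.5,0],[0,0,-1.54],0],
    [[0.4,4.4,0],[0,0,-1.54],0],
    [[0,0,0],[0,0,0],0],
    [[0,0,0],[0,0,0],0],
    [[0,0,0],[0,0,0],0],
    [[0,0,0],[0,0,0],0],
  ],
)

```text
t: 22.2
eef_pos: [565.1, 103.8, 161.8]
tcp_rot: [3.141, 0.0, -0.103]
ft_force: [0.3, 0.2, -1.4]
opening: 0.144
grip_force: 30.0
```

Call:
move_arm(
  commands=[
    [[0,0.12,-3],[0,0,0],0],
    [[0,0,-3],[0,0,0],0],
    [[0,0,-1.7],[0,0,0],0],
    [[0,0,0],[0,0,0],0],
    [[0,0,0],[0,0,0],0],
  ],
)

```text
t: 22.7
eef_pos: [565.4, 105.5, 85.2]
tcp_rot: [3.141, -0.0, -0.102]
ft_force: [0.7, 0.2, -2.0]
opening: 0.143
grip_force: 30.0
```

Call:
move_arm(
  commands=[
    [[0,0,-0.5],[0,0,0],0],
    [[0,0,-0.5],[0,0,0],0],
    [[0,0,-0.4],[0,0,0],0],
    [[0,0,-0.25],[0,0,0],0],
    [[0,0,0],[0,0,0],0],
    [[0,0,0],[0,0,0],0],
  ],
)

```text
t: 23.3
eef_pos: [565.3, 106.4, 68.6]
tcp_rot: [-3.141, -0.001, -0.101]
ft_force: [-1.8, 0.9, 3.6]
opening: 0.141
grip_force: 30.0
```

Call:
move_arm(
  commands=[
    [[0,0,-0.15],[0,0,0],0],
    [[0,0,0],[0,0,0],0],
    [[0,0,0],[0,0,0],0.35],
    [[0,0,0],[0,0,0],0.35],
    [[0,0,0],[0,0,0],0.35],
    [[0,0,4],[0,0,0],0.35],
    [[0,0,4],[0,0,0],0.35],
    [[0,0,3],[0,0,0],0.5],
    [[-3.5,3.4,0],[0,0,0],0.5],
    [[-4.8,4,0],[0,0,0],0.5],
  ],
)

```text
t: 24.3
eef_pos: [491.6, 172.5, 177.2]
tcp_rot: [-3.141, -0.002, -0.104]
ft_force: [-0.1, 0.5, -0.1]
opening: 0.492
grip_force: 0.0
```

```bash
python3 - <<'E'
from ov import *
T=read_camera("top");S=read_camera("side");print(state()["eef_pos"].round(1),state()["tcp_rot"].round(3))
both(T,S,(558,39.5,-.101),[],"pics/b9.png",(215,200,325,305),(280,170,370,280))
E
```

```text
[487.8 174.5 176.9] [ 3.141e+00  2.000e-03 -9.800e-02]
```

View pics/b9.png

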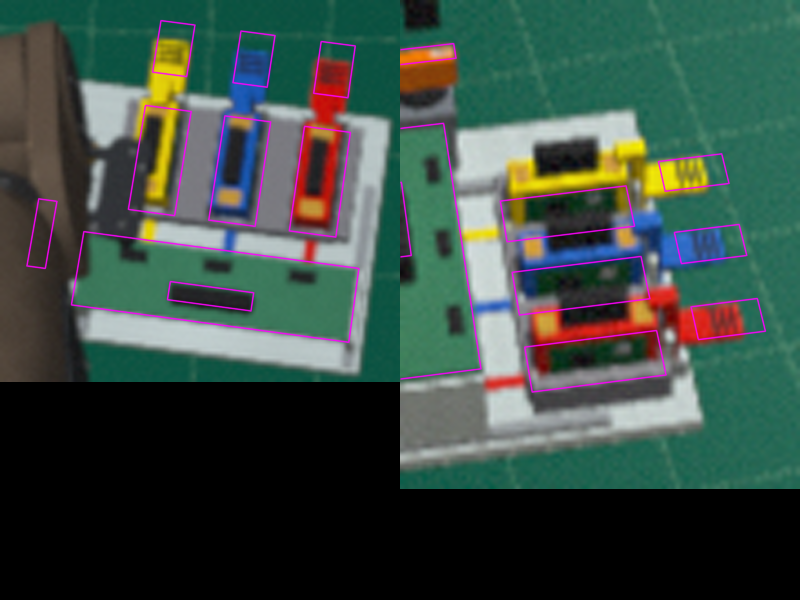

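Call:
move_arm(
  commands=[
    [[0,0,0],[0,0,0],0.4],
    [[0,0,0],[0,0,0],0.4],
    [[0,0,0],[0,0,0],0.4],
  ],
)

```text
t: 24.7
eef_pos: [492.5, 171.6, 176.5]
tcp_rot: [3.141, 0.0, -0.102]
ft_force: [0.0, -0.1, 0.1]
opening: 0.402
grip_force: 0.0
```

Call:
move_arm(
  commands=[
    [[-1.0,0.8,-2],[0,0,0],0.4],
    [[0,0,-2],[0,0,0],0.4],
    [[0,0,0],[0,0,0],0.4],
    [[0,0,0],[0,0,0],0.4],
    [[0,0,0],[0,0,0],0.4],
  ],
)

```text
t: 25.2
eef_pos: [482.5, 180.0, 137.5]
tcp_rot: [-3.141, -0.001, -0.102]
ft_force: [0.1, 0.1, 0.4]
opening: 0.403
grip_force: 0.0
```

Call:
move_arm(
  commands=[
    [[-0.05,0,-2],[0,0,0],0.4],
    [[0,0,-1.45],[0,0,0],0.4],
    [[0,0,0],[0,0,0],0.4],
    [[0,0,0],[0,0,0],0],
    [[0,0,0],[0,0,0],0],
    [[0,0,0],[0,0,0],0],
    [[0,0,0],[0,0,0],0],
    [[0,0,0],[0,0,0],0],
  ],
)

```text
t: 26.0
eef_pos: [481.3, 179.6, 103.0]
tcp_rot: [3.141, -0.001, -0.1]
ft_force: [-1.7, -7.3, 6.0]
opening: 0.141
grip_force: 30.0
```

Call:
move_arm(
  commands=[
    [[0,0,0],[0,0,8],0],
    [[0,0,0],[0,0,8],0],
    [[0,0,0],[0,0,8],0],
    [[0,0,0],[0,0,8],0],
    [[0,0,0],[0,0,8],0],
    [[0,0,0],[0,0,8],0],
    [[0,0,0],[0,0,8],0],
    [[0,0,0],[0,0,8],0],
    [[0,0,0],[0,0,8],0],
    [[0,0,0],[0,0,3],0],
  ],
)

```text
t: 27.0
eef_pos: [481.0, 180.1, 103.0]
tcp_rot: [3.142, 0.0, 1.213]
ft_force: [-2.0, -1.6, 6.4]
opening: 0.147
grip_force: 30.0
```

Call:
move_arm(
  commands=[
    [[0,0,0],[0,0,0],0],
    [[0,0,0],[0,0,0],0],
    [[0,0,0],[0,0,0],0],
  ],
)

```text
t: 27.3
eef_pos: [481.0, 180.1, 103.0]
tcp_rot: [3.142, 0.0, 1.208]
ft_force: [-2.4, -2.4, 7.0]
opening: 0.145
grip_force: 30.0
```

Call:
move_arm(
  commands=[
    [[0,0,0],[0,0,0],0.4],
    [[0,0,0],[0,0,0],0.4],
    [[0,0,0],[0,0,0],0.4],
    [[0,0,3],[0,0,0],0.4],
    [[0,0,2],[0,0,0],0.4],
    [[-1,-3.2,0],[0,0,3.75],0.4],
    [[-1,-3.2,0],[0,0,3.75],0.4],
    [[-1,-3.2,0],[0,0,3.75],0.4],
    [[-1,-3.2,0],[0,0,3.75],0.4],
    [[0,0,0],[0,0,0],0.4],
  ],
)

```text
t: 28.3
eef_pos: [440.2, 49.9, 152.4]
tcp_rot: [-3.141, 0.0, 1.469]
ft_force: [-1.0, -0.4, 0.7]
opening: 0.402
grip_force: 0.0
```

Call:
move_arm(
  commands=[
    [[0,0,-1.5],[0,0,0],0.4],
    [[0,0,0],[0,0,0],0.4],
    [[0,0,0],[0,0,0],0.4],
    [[0,0,0],[0,0,0],0.4],
  ],
)

```text
t: 28.7
eef_pos: [441.5, 52.7, 137.7]
tcp_rot: [3.141, -0.0, 1.47]
ft_force: [-0.5, 0.5, -0.8]
opening: 0.401
grip_force: 0.0
```

Descend to z≈90, grip the handle.

Call:
move_arm(
  commands=[
    [[0,0,-2.5],[0,0,0],0.4],
    [[0,0,-2.2],[0,0,0],0.4],
    [[0,0,0],[0,0,0],0.4],
    [[0,0,0],[0,0,0],0],
    [[0,0,0],[0,0,0],0],
    [[0,0,0],[0,0,0],0],
    [[0,0,0],[0,0,0],0],
    [[0,0,0],[0,0,0],0],
  ],
)

```text
t: 29.5
eef_pos: [441.5, 52.3, 91.0]
tcp_rot: [3.14, -0.0, 1.47]
ft_force: [-1.8, 0.2, 8.4]
opening: 0.145
grip_force: 30.0
```

Call:
move_arm(
  commands=[
    [[0.9,-0.09,0],[0,0,0],0],
    [[0.9,-0.09,0],[0,0,0],0],
    [[0.9,-0.09,0],[0,0,0],0],
    [[0.9,-0.09,0],[0,0,0],0],
    [[0.7,-0.07,0],[0,0,0],0],
    [[0.3,-0.03,0],[0,0,0],0],
    [[0,0,0],[0,0,0],0],
    [[0,0,0],[0,0,0],0],
  ],
)

```text
t: 30.3
eef_pos: [485.0, 48.0, 90.9]
tcp_rot: [-3.137, 0.0, 1.47]
ft_force: [-12.1, 2.9, 15.8]
opening: 0.144
grip_force: 30.0
```

Call:
move_arm(
  commands=[
    [[0.2,-0.02,0.1],[0,0,0],0],
    [[0,0,0],[0,0,0],0],
    [[0,0,0],[0,0,0],0],
  ],
)

```text
t: 30.6
eef_pos: [485.0, 48.0, 91.0]
tcp_rot: [-3.133, 0.0, 1.47]
ft_force: [-17.4, 3.7, 8.1]
opening: 0.143
grip_force: 30.0
```

Call:
move_arm(
  commands=[
    [[0,0,0],[0,0,0],0.4],
    [[0,0,0],[0,0,0],0.4],
    [[0,0,0],[0,0,0],0.4],
    [[0,0,3],[0,0,0],0.4],
    [[0,0,3],[0,0,0],0.4],
    [[-0.15,3.3,0],[0,0,-3.75],0.4],
    [[-0.15,3.3,0],[0,0,-3.75],0.4],
    [[-0.15,3.3,0],[0,0,-3.75],0.4],
    [[-0.1,3.3,0],[0,0,-3.75],0.4],
    [[0,0,0],[0,0,0],0.4],
  ],
)

```text
t: 31.6
eef_pos: [483.8, 182.2, 151.5]
tcp_rot: [3.141, -0.001, 1.209]
ft_force: [0.8, -0.3, -0.2]
opening: 0.4
grip_force: 0.0
```

Call:
move_arm(
  commands=[
    [[0,0,-1.2],[0,0,0],0.4],
    [[0,0,0],[0,0,0],0.4],
    [[0,0,0],[0,0,0],0.4],
    [[0,0,0],[0,0,0],0.4],
  ],
)

```text
t: 32.0
eef_pos: [483.9, 178.7, 139.3]
tcp_rot: [-3.142, 0.0, 1.207]
ft_force: [0.1, -1.0, -0.6]
opening: 0.4
grip_force: 0.0
```

Call:
move_arm(
  commands=[
    [[-0.25,0.1,-2],[0,0,0],0.4],
    [[0,0,-1.6],[0,0,0],0.4],
    [[0,0,0],[0,0,0],0.4],
    [[0,0,0],[0,0,0],0],
    [[0,0,0],[0,0,0],0],
    [[0,0,0],[0,0,0],0],
    [[0,0,0],[0,0,0],0],
    [[0,0,0],[0,0,0],0],
  ],
)

```text
t: 32.8
eef_pos: [481.2, 180.6, 103.9]
tcp_rot: [3.141, -0.0, 1.208]
ft_force: [-2.4, 0.7, 7.1]
opening: 0.148
grip_force: 30.0
```

Call:
move_arm(
  commands=[
    [[0,0,0],[0,0,-8],0],
    [[0,0,0],[0,0,-8],0],
    [[0,0,0],[0,0,-8],0],
    [[0,0,0],[0,0,-8],0],
    [[0,0,0],[0,0,-8],0],
    [[0,0,0],[0,0,-8],0],
    [[0,0,0],[0,0,-8],0],
    [[0,0,0],[0,0,-8],0],
    [[0,0,0],[0,0,-8],0],
    [[0,0,0],[0,0,-3.5],0],
  ],
)

```text
t: 33.8
eef_pos: [481.8, 179.5, 103.9]
tcp_rot: [3.14, -0.002, -0.114]
ft_force: [0.6, -8.3, 5.9]
opening: 0.148
grip_force: 30.1
```

Call:
move_arm(
  commands=[
    [[0,0,0],[0,0,0],0],
    [[0,0,0],[0,0,0],0],
    [[0,0,0],[0,0,0],0],
  ],
)

```text
t: 34.1
eef_pos: [481.8, 179.5, 103.9]
tcp_rot: [3.14, -0.002, -0.109]
ft_force: [1.9, -8.2, 5.8]
opening: 0.143
grip_force: 30.1
```

Fully back (yaw −0.109, rack −0.101). Release, retreat and check.

Call:
move_arm(
  commands=[
    [[0,0,0],[0,0,0],0.4],
    [[0,0,0],[0,0,0],0.4],
    [[0,0,0],[0,0,0],0.4],
    [[0,0,3],[0,0,0],0.4],
    [[0,0,4],[0,0,0],0.4],
    [[0,0,4],[0,0,0],0.4],
    [[0.5,4,3],[0,0,0],0.4],
    [[0.5,4,0],[0,0,0],0.4],
    [[0.5,4,0],[0,0,0],0.4],
    [[0,0,0],[0,0,0],0.4],
  ],
)

```text
t: 35.1
eef_pos: [496.1, 303.9, 243.0]
tcp_rot: [-3.141, -0.0, -0.107]
ft_force: [-0.8, -1.0, -0.4]
opening: 0.401
grip_force: 0.0
```

```bash
python3 - <<'E'
from ov import *
T=read_camera("top");S=read_camera("side")
rk=(558,39.5,-.101)
both(T,S,rk,[place(box(-73,0,14,64,109,109.1),*rk),place(box(-61,0,58,216,81,81.1),*rk)],"pics/b10.png",(215,200,325,305),(262,165,372,280))
E
```

```text
(no output)
```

View pics/b10.png

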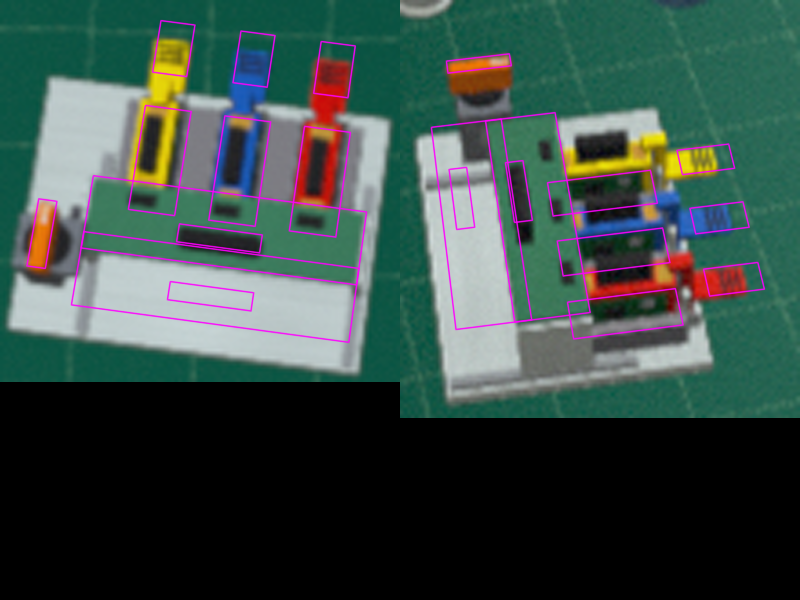

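The bar is at its end outline in both views, the knob lies along rack x, and all three latches are shut over their cassettes.

```bash
python3 -c "
from cell import *
print(env.job_done())"
```

```text
the job is handed in; nothing more can be done
None
```

I handed the job in at about 35 s: the last pictures show all three cassettes latched in the slots of their colours and the bar slid to its end over them with the knob turned back to lock it; the hand-in call gave no verdict.

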